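# Fill the ring of machine feet in a round parts dish

### The job

The round parts dish holds machine levelling feet packed as one in the middle and six around it, but two places of the ring are empty. Take the two loose feet of the same size as those in the dish, not the wider or the smaller one, and set one into each empty place (either way round) so that both stand upright and flat on the dish's floor. Set them down rather than dropping them.

Things in the scene. Friction and masses are not known exactly. Their poses are not given: they have to be found in the camera images.
- foot_a_center (a point): Loose steel levelling foot: round pad 50 mm wide (underside bevelled to 40), 9 mm thick at the edge, 14 mm at the middle, and an upright stem 18 mm thick up to 50 mm; 0.12 kg. Grip across the stem, 30 to 48 mm above its underside, any yaw. A foot with a 72 mm pad and one with a 32 mm pad stand near, not wanted. Point: on its axis half-way up, 25 mm above its underside; z up the stem.
- foot_b_center (a point): A second loose foot, the same as foot_a in every size, standing elsewhere on the worktop. Point: on its axis half-way up, 25 mm above its underside; z up the stem.
- gap_a (a point): Empty place: point on the dish's floor for the middle of a pad. x points outwards from the dish's middle, 56 mm away; y runs along the ring (most finger room), z up. Dish: bare metal, fixed, 176 mm outside, 170 inside, rim 18 and floor 3 mm above the worktop. Its five feet are fixed, 56 mm apart: 6 mm free between pads, 4 mm to the wall. A gripper opening of 40 mm clears the stems.
- gap_b (a point): The other empty place: point on the dish's floor for the middle of a pad, 56 mm from the dish's middle, 120 degrees counter-clockwise (from above) from gap_a, with one standing foot between them. Its axes are parallel to those of gap_a, so here the ring runs along the direction 210 (or 30) degrees from x.
Things that resemble listed ones, but are neither listed nor needed, are in the scene too. What is shaped like the part that bears foot_a_center but brown is not meant.

How it is judged:
At the end, for the whole second after the job is handed in: Each of the two empty places holds one of the two matching feet, either way round: pad's middle within 14 mm of the middle of the place, flat on the dish's floor (height within 4 mm, tilt under 8 degrees), let go and at rest ((((horizontal distance between foot_a_center and gap_a below 0.014 m and z of foot_a_center in the frame of gap_a between 0.021 and 0.029 m and angle between foot_a_center's own z axis and vertical below 0.14 rad and linear speed of foot_a below 0.02 m/s) and (horizontal distance between foot_b_center and gap_b below 0.014 m and z of foot_b_center in the frame of gap_b between 0.021 and 0.029 m and angle between foot_b_center's own z axis and vertical below 0.14 rad and linear speed of foot_b below 0.02 m/s)) or ((horizontal distance between foot_a_center and gap_b below 0.014 m and z of foot_a_center in the frame of gap_b between 0.021 and 0.029 m and angle between foot_a_center's own z axis and vertical below 0.14 rad and linear speed of foot_a below 0.02 m/s) and (horizontal distance between foot_b_center and gap_a below 0.014 m and z of foot_b_center in the frame of gap_a between 0.021 and 0.029 m and angle between foot_b_center's own z axis and vertical below 0.14 rad and linear speed of foot_b below 0.02 m/s)))); the robot touches nothing.
It fails at once if a foot is dropped from more than about 3 cm or thrown (linear speed of foot_a above 0.8 m/s and contact force between foot_a and the fingers below 0.05 N).
It fails at once if a foot is dropped from more than about 3 cm or thrown (linear speed of foot_b above 0.8 m/s and contact force between foot_b and the fingers below 0.05 N).
It also fails if it takes over 58 s, if anything falls off the work surface, if the arm or the gripper's body presses on something with over 40 N, if the wrist force passes 120 N, or if a joint passes its speed limit or range.

### The arm

A 6-joint arm with a two-finger parallel gripper is mounted at the origin on a cart in front of the work surface, level with it; the furniture and walls round the work are solid. World frame = base frame: x ahead of the robot, y to its left, z up, the work surface at z = 0. Lengths are in m, angles in rad, forces in N, time in s.
With the tool pointing down it reaches from about 0.3 to 0.875 m from the base axis. Payload 6.4 kg.
Tool frame: the origin (TCP) lies between the finger pads; the fingertips stand tip_extent ahead of it and the grasp point (between the pads) lies 5 mm behind it (tip_extent is the distance from the TCP to the fingertips, in m); z points along the fingers, y is the direction in which the jaws open and shut (so a half turn about z gives the same grasp; the last joint's range is limited). The gripper opens to 85 mm and grips with 20 to 120 N. Pads are 22 mm wide; open, the fingers measure 114 mm over their backs; the gripper's body (76 mm by 85 mm) begins 54 mm behind the grasp point. The pads swing forward as they close: fully open they stand 13 mm farther back than shut.
Start: joints at [1.11, 0.181, 1.607, -0, 1.354, -0.206], TCP at [0.145, 0.556, 0.245] pointing down, gripper open.
Joint ranges: [-2.99, 2.99], [-0.89, 2.07], [0.3, 2.58], [-1.14, 4.28], [0, 2.63], [-3.12, 3.12]. Speed limits (rad/s): [2.57, 2.57, 3.01, 3.14, 3.14, 3.14].

### API

Orientations are given as a unit quaternion [w, x, y, z].
In Python, from bench import * gives the robot as it stands.
- The arm moves only by the shell command python3 -m jog 'ROWS'. ROWS is JSON, a list of rows, each a list of 3 entries, a list of its own where there are three numbers: the shift along the tool's x, y, z in mm, then the turn, a rotation vector about the tool's x, y, z in rad, then the opening, from 0 (shut) to 1 (fully open). A call has 1 to 20 rows; each row is the pose to reach, as a shift and turn from the pose measured when the call began, along the tool's axes at that moment; what a row does not reach only later rows make up. A row lasts 1/12 s, in which the tool goes at most 41.7 mm and 7.16 degrees, less where a joint would pass 70% of its speed; a pose out of reach is approached as far as the arm can. A call with a gripper value outside its range is refused whole. The fingers move at their own pace and stop on an object; the grip force is fixed at half the most. Time passes only in rows, so rows that repeat a pose let the fingers close. It gives the time, the measured TCP pose, the force and the opening at its end, in the units of the state.
- get_obs(): the state, without advancing time (a new reading comes with each control period).
- camera(name): name is "side" or "top" or "wrist"; returns (picture, depth): 400x640x3 uint8, red, green, blue; 400x640 float32, m along the optical axis (not along the pixel's ray), 0 where there is no reading.
- get_calibration(name): a dict with "fx", "fy", "cx", "cy" (pixels), "k1" (the pictures are not rectified: a ray, as slopes to the right and down, at radius r is drawn at 1 + k1 r^2 times it, then the intrinsics apply), "world_from_camera" (4x4, takes a point from camera to world coordinates). Camera axes: x right, y down, z forward; pixel columns grow to the right and rows downward; lengths in m; the calibration is good to about 2 mm. A picture is of the moment at which its call begins: read the wrist's pose just before it. get_calibration takes no time and is no camera call; for the wrist camera it gives the pose at the moment of the call.
- hand_in(): hands the job in, once; it reports no verdict.
The state is a dict: "time_s": time; "q": joint angles; "dq": joint speeds; "joint_efforts": joint torques, N m; "eef_pos": TCP position; "eef_rot": TCP orientation; "wrist_force": force on the tool from outside, world axes, zero at the start; "torque": the same for the moment, N m; "opening": opening from 0.0 (shut) to 1.0 (fully open).
Only numpy, scipy, OpenCV 4.12 (cv2) and the standard library are available. Lean on these libraries where they do the work, as an engineer would, in place of code of your own. Each camera call takes 0.05 s, during which the arm holds its last target.

## Working session

There is one attempt and no reset: what is moved stays moved. The work goes in short steps, Python scripts to look and compute and a shell command to move; the robot and the scene stay as the last step left them, time stands still between calls to the robot, and variables do not carry over. Pictures are saved under pics/ and viewed, and the job is handed in when it is done.

```bash
ls; mkdir -p pics
python3 - <<'E'
from bench import *
import cv2
print(get_obs())
for n in("top","side","wrist"):
    p,d=camera(n); cv2.imwrite(f"pics/{n}0.png",p[:,:,::-1]); 
    import numpy as np; np.save(f"pics/{n}0_d.npy",d); print(n,get_calibration(n))
print(get_obs()["time_s"])
E
```

```text
pics
{'time_s': 0.0, 'q': array([ 1.10969198e+00,  1.81552916e-01,  1.60801556e+00,  1.95934868e-05,
        1.35383297e+00, -2.06306170e-01]), 'dq': array([-0.00038808, -0.00181495, -0.00126766,  0.00027596,  0.00098838,
        0.00055058]), 'joint_efforts': array([-1.41374057e-03, -4.44855416e+01, -3.51342916e+01, -1.52565713e-04,
        8.80521286e-03,  5.57833800e-05]), 'eef_pos': array([0.14466331, 0.55594507, 0.24437383]), 'eef_rot': array([-3.05268216e-04,  1.27056792e-01,  9.91895032e-01, -8.51370157e-04]), 'wrist_force': array([-0.36589548,  0.43207044,  0.30454483]), 'torque': array([ 0.00058038, -0.03387466, -0.0141164 ]), 'opening': 1.0075839763847685}
top {'fx': 505.96929376373447, 'fy': 505.96929376373447, 'cx': 317.01199396699997, 'cy': 204.5970386549887, 'k1': -0.002390082694206054, 'world_from_camera': array([[-0.01953347, -0.99493757,  0.09857824,  0.4752289 ],
       [-0.9995691 ,  0.02159431,  0.01988211,  0.19465836],
       [-0.02191018, -0.0981474 , -0.99493067,  1.17356458],
       [ 0.        ,  0.        ,  0.        ,  1.        ]])}
side {'fx': 374.66577
[... 183 characters left out ...]
31867907],
       [-0.26240132, -0.34609722,  0.90075649, -0.70916652],
       [ 0.01081458, -0.93446238, -0.3558976 ,  0.42428873],
       [ 0.        ,  0.        ,  0.        ,  1.        ]])}
wrist {'fx': 283.3908810438663, 'fy': 283.3908810438663, 'cx': 314.2911872623177, 'cy': 195.48228250866683, 'k1': 0.0010520358486058525, 'world_from_camera': array([[ 2.52465513e-01,  9.21290805e-01,  2.95777648e-01,
         6.85366489e-02],
       [ 9.67605809e-01, -2.40253375e-01, -7.75713496e-02,
         5.75204260e-01],
       [-4.04192772e-04,  3.05780261e-01, -9.52102026e-01,
         3.74010462e-01],
       [ 0.00000000e+00,  0.00000000e+00,  0.00000000e+00,
         1.00000000e+00]])}
0.15
```

View pics/top0.png

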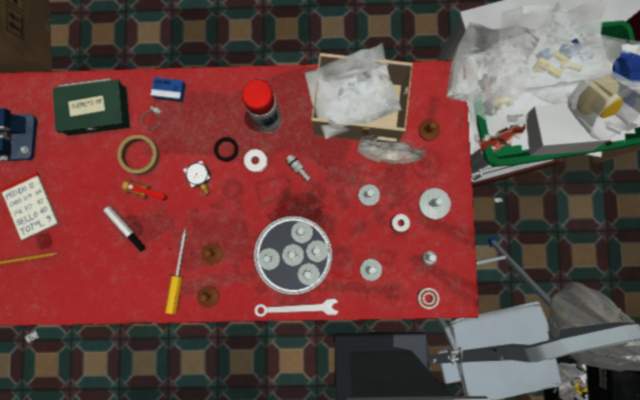

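View pics/side0.png

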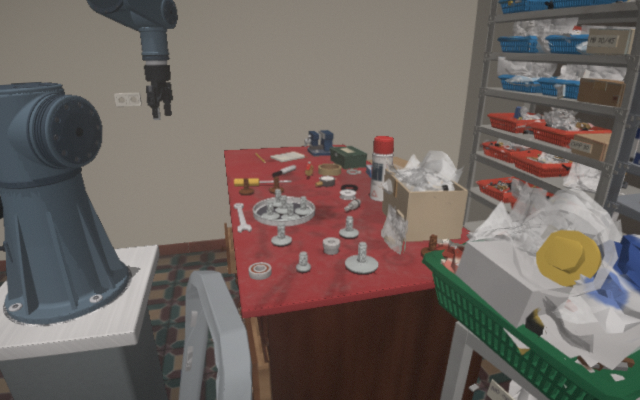

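View pics/wrist0.png

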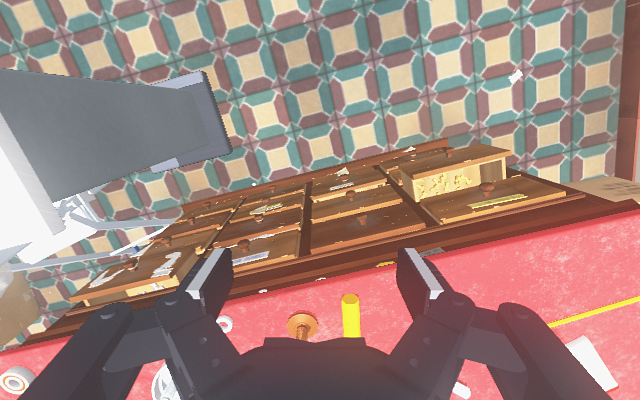

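The top view shows two candidate feet at about (369,195) and (371,269). The wide foot is at (434,204), the small one at (430,257), brown ones are at (212,253), (207,296) and (429,129), and flat rings are at (401,222), (429,298) and (256,160). The dish is at about (293,254), with standing feet at (302,231), (318,251), (308,272), (269,259) and the centre. The gaps should be near (277,235) and (284,277). Next I'll enlarge and measure.

```bash
cat > h.py <<'E'
import numpy as np, cv2
from bench import *
def ray(c,u,v):
    s=np.array([(u-c["cx"])/c["fx"],(v-c["cy"])/c["fy"]]); t=s.copy()
    for _ in range(20): t=s/(1+c["k1"]*(t@t))
    W=c["world_from_camera"]; return W[:3,3],W[:3,:3]@np.array([t[0],t[1],1])
def onplane(c,u,v,z):
    o,d=ray(c,u,v); return o+d*(z-o[2])/d[2]
def atdepth(c,u,v,dep):
    o,d=ray(c,u,v); return o+d*dep
def proj(c,P):
    W=c["world_from_camera"]; p=W[:3,:3].T@(np.asarray(P)-W[:3,3]); t=p[:2]/p[2]; t=t*(1+c["k1"]*(t@t))
    return np.array([c["fx"]*t[0]+c["cx"],c["fy"]*t[1]+c["cy"]])
def tri(L):
    A=np.zeros((3,3));b=np.zeros(3)
    for c,u,v in L:
        o,d=ray(c,u,v); d=d/np.linalg.norm(d); M=np.eye(3)-np.outer(d,d); A+=M;b+=M@o
    p=np.linalg.solve(A,b); return p,[np.linalg.norm((np.eye(3)-np.outer(d/np.linalg.norm(d),d/np.linalg.norm(d)))@(p-o)) for o,d in[ray(c,u,v) for c,u,v in L]]
E
python3 - <<'E'
from h import *
im=cv2.imread("pics/top0.png"); d=np.load("pics/top0_d.npy")
c=get_calibration("top"); cs=get_calibration("side")
cv2.imwrite("pics/topz.png",cv2.resize(im[180:310,245:455],None,fx=3.8,fy=3.8,interpolation=cv2.INTER_CUBIC))
s=cv2.imread("pics/side0.png")
cv2.imwrite("pics/sidez.png",cv2.resize(s[180:290,235:395],None,fx=5,fy=5,interpolation=cv2.INTER_CUBIC))
for n,u,v in[("A",369,195),("B",371,269),("wide",434,204),("small",430,257),("dishC",293,254),("d",302,231),("d",318,251),("d",308,272),("d",269,259)]:
    w=d[v-12:v+13,u-12:u+13]; 
    pts=np.array([atdepth(c,u+i,v+j,d[v+j,u+i]) for i in range(-12,13) for j in range(-12,13) if d[v+j,u+i]>0])
    k=pts[pts[:,2]>pts[:,2].max()-.012]
    print(n,onplane(c,u,v,.04).round(4),"zmax",pts[:,2].max().round(4),"top med",np.median(k,0).round(4),len(k), "side px of stem",proj(cs,np.r_[np.median(k,0)[:2],.05]).round(1))
E
```

```text
A [0.6067 0.0999 0.04  ] zmax 0.0528 top med [0.6124 0.0961 0.0469] 51 side px of stem [349.2 216.8]
B [0.4414 0.1003 0.04  ] zmax 0.052 top med [0.4395 0.0984 0.0478] 53 side px of stem [280.1 223.4]
wide [ 0.5832 -0.0449  0.04  ] zmax 0.0605 top med [ 0.5883 -0.0508  0.0536] 50 side px of stem [361.2 244.9]
small [ 0.4653 -0.0311  0.04  ] zmax 0.0428 top med [ 0.4641 -0.034   0.0371] 52 side px of stem [302.2 248.1]
dishC [0.4779 0.2731 0.04  ] zmax 0.0599 top med [0.4778 0.2745 0.0525] 41 side px of stem [283.5 196.7]
d [0.5288 0.2521 0.04  ] zmax 0.0542 top med [0.5283 0.2537 0.0506] 46 side px of stem [302.5 197.7]
d [0.4835 0.2171 0.04  ] zmax 0.0559 top med [0.4855 0.2192 0.0506] 48 side px of stem [289.8 203.5]
d [0.4374 0.2403 0.04  ] zmax 0.0552 top med [0.4334 0.24   0.0505] 50 side px of stem [269.5 202.4]
d [0.4678 0.3269 0.04  ] zmax 0.0556 top med [0.4681 0.3299 0.0503] 49 side px of stem [277.  190.5]
```

View pics/topz.png

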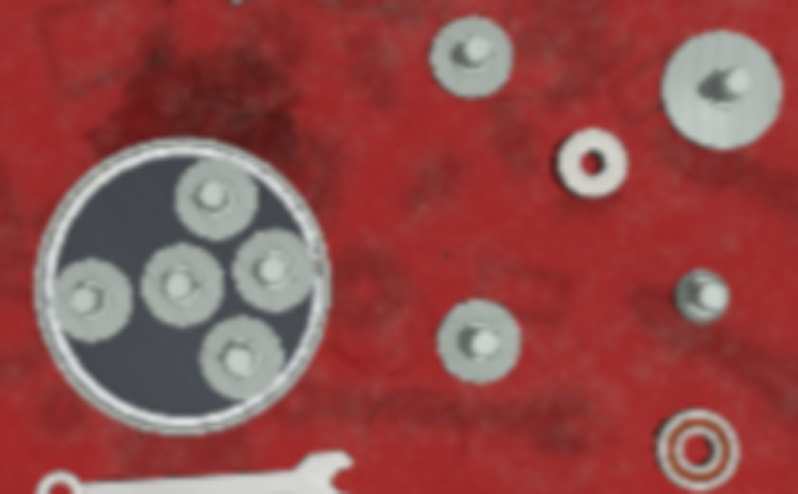

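View pics/sidez.png

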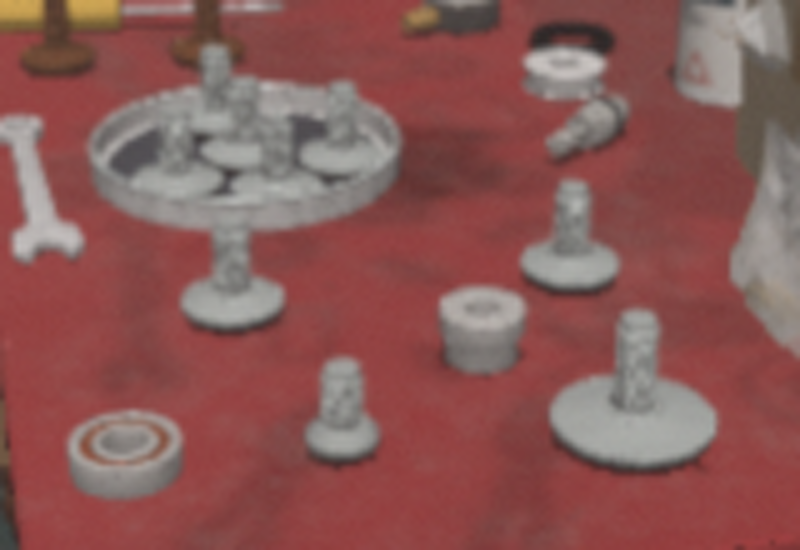

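The crops show two loose feet with pads about 82 px wide in the enlarged top view, the same width as those in the dish: A at crop (472,57) and B at crop (480,341). The wide foot is about 118 px and the small one about 52 px. A and B are steel grey, not brown, so they are the ones meant. Next are the precise positions from both views.

Run:
```python
from h import *
im=cv2.imread("pics/top0.png"); s=cv2.imread("pics/side0.png")
c=get_calibration("top"); cs=get_calibration("side")
hsv=cv2.cvtColor(im,cv2.COLOR_BGR2HSV)
m=(hsv[...,1]<110).astype(np.uint8)
cn,_=cv2.findContours(m,cv2.RETR_EXTERNAL,cv2.CHAIN_APPROX_NONE)
for k in cn:
    x,y,w,h=cv2.boundingRect(k)
    if 10<w<100 and 10<h<100 and 240<x<460 and 180<y<300:
        e=cv2.fitEllipse(k); z=.018 if w>50 else .007
        P=onplane(c,*e[0],z)
        print("blob",np.round(e[0],1),np.round(e[1],1),"pos",P.round(4), "diam mm",(np.mean(e[1])+0)/505.97*1170)
# stem tops, pixel picks from zooms
tz=lambda U,V:((U+.5)/3.8-.5+245,(V+.5)/3.8-.5+180)
sz=lambda U,V:((U+.5)/5-.5+235,(V+.5)/5-.5+180)
for n,t,q in [("A",(479,49),(573,187)),("B",(485,341),(231,228)),("C",(178,285),(244,86)),("n1",(214,194),(343,89)),("n2",(274,268),(279,123)),("n3",(240,359),(178,117)),("n4",(85,298),(216,51))]:
    p,e=tri([(c,*tz(*t)),(cs,*sz(*q))]); print(n,p.round(4),np.round(e,4),"plane z .05/.053:",onplane(c,*tz(*t),.05 if n in"AB" else .053).round(4))
```

```text
blob [301.3 307.9] [15.2 92.5] pos [0.3569 0.2577 0.018 ] diam mm 124.54671840138836
blob [428.1 297.8] [21.  21.9] pos [ 0.3732 -0.0296  0.007 ] diam mm 49.5456501643931
blob [370.6 269.3] [21.8 22.2] pos [0.4397 0.0985 0.007 ] diam mm 50.778758293305806
blob [429.2 257.7] [13.6 14. ] pos [ 0.4634 -0.0357  0.007 ] diam mm 31.993724923950268
blob [292.6 254.8] [77.9 78.6] pos [0.4761 0.2755 0.018 ] diam mm 180.83926941855265
blob [400.3 222.5] [17.7 18.8] pos [0.5452 0.0272 0.007 ] diam mm 42.20694716411124
blob [434.4 203.3] [31.1 31.7] pos [ 0.588  -0.0528  0.007 ] diam mm 72.57024100154916
blob [368.7 194.5] [21.5 21.5] pos [0.6116 0.0978 0.007 ] diam mm 49.74573183514882
A [0.6118 0.0965 0.0492] [0.0007 0.0007] plane z .05/.053: [0.611  0.0968 0.05  ]
B [0.4408 0.098  0.0452] [0.0001 0.0001] plane z .05/.053: [0.4408 0.0984 0.05  ]
C [0.4772 0.2757 0.0492] [0.0006 0.0006] plane z .05/.053: [0.4765 0.2756 0.053 ]
n1 [0.5297 0.2538 0.0508] [0.0007 0.0007] plane z .05/.053: [0.5289 0.2538 0.053 ]
n2 [0.4863 0.2196 0.0476] [0.001 0.001] plane z .05/.053: [0.4853 0.2196 0.053 ]
n3 [0.4342 0.2404 0.048 ] [0.0011 0.0011] plane z .05/.053: [0.4333 0.2403 0.053 ]
n4 [0.4702 0.3299 0.0521] [0.0002 0.0002] plane z .05/.053: [0.4701 0.3298 0.053 ]
```

```bash
cat >> h.py <<'E'
from scipy.spatial.transform import Rotation as Ro
def go(P,jaw=None):
    "tool-frame shift (mm) and rotvec to world P, tool down, jaw axis at angle jaw deg"
    o=get_obs(); w=o["eef_rot"]; R=Ro.from_quat([w[1],w[2],w[3],w[0]]); M=R.as_matrix()
    sh=M.T@(np.asarray(P)-o["eef_pos"])*1000
    cur=np.degrees(np.arctan2(M[1,1],M[0,1]))
    if jaw is None: jaw=cur
    a=np.radians(jaw); y=np.array([np.cos(a),np.sin(a),0]); z=np.array([0,0,-1.]); T=np.c_[np.cross(y,z),y,z]
    print("t",o["time_s"],"at",o["eef_pos"].round(4),"jaw",cur.round(1),"SHIFT",sh.round(1),"TURN",Ro.from_matrix(M.T@T).as_rotvec().round(3),"open",round(float(o["opening"]),3),"F",o["wrist_force"].round(1))
E
python3 - <<'E'
from h import *
import bench
print([n for n in dir(bench) if not n.startswith('_')])
print(globals().get("tip_extent"))
go([.440,.0983,.16],68); go([.6115,.0972,.16],68)
C=np.array([.4763,.2756])
pts=np.array([[.4765,.2756],[.5293,.2538],[.4858,.2196],[.4337,.2404],[.4701,.3298]])
from scipy.optimize import least_squares
f=lambda p:np.r_[[p[:2]-pts[0]],[p[:2]+.056*np.array([np.cos(p[2]+k*np.pi/3),np.sin(p[2]+k*np.pi/3)])-q for k,q in zip([0,-1,-2,2],pts[1:])]].ravel()
r=least_squares(f,[*C,-.38]); p=r.x; print(p[:2],np.degrees(p[2]),(r.fun*1000).round(1))
for k in(1,3): a=p[2]+k*np.pi/3; print("gap",p[:2]+.056*np.array([np.cos(a),np.sin(a)]),np.degrees(a))
E
```

```text
['MotionError', 'camera', 'get_calibration', 'get_obs', 'hand_in', 'tip_extent']
0.014
t 0.15 at [0.1447 0.5561 0.2446] jaw 75.4 SHIFT [-401.1 -368.5   85. ] TURN [-0.001 -0.     0.129] open 0.999 F [0.1 0.4 0.3]
t 0.15 at [0.1447 0.5561 0.2446] jaw 75.4 SHIFT [-567.4 -326.3   84.9] TURN [-0.001 -0.     0.129] open 0.999 F [0.1 0.4 0.3]
[0.47750836 0.27492918] -21.933348499839223 [ 1.  -0.7  0.2  0.2 -0.4 -0.1 -0.3  0.  -0.4  0.6]
gap [0.52159683 0.30945754] 38.06665150016077
gap [0.4255617  0.29584674] 158.0666515001608
```

```bash
python3 -m jog '[[[-20,-18,0],[0,0,0],1],[[-50,-46,4],[0,0,0.03],1],[[-85,-78,10],[0,0,0.06],1],[[-120,-110,20],[0,0,0.129],1],[[-155,-142,30],[0,0,0.129],1],[[-190,-174,40],[0,0,0.129],1],[[-225,-206,50],[0,0,0.129],1],[[-260,-239,60],[0,0,0.129],1],[[-295,-271,70],[0,0,0.129],1],[[-330,-303,80],[0,0,0.129],1],[[-362,-333,85],[0,0,0.129],1],[[-385,-354,85],[0,0,0.129],1],[[-401,-368.5,85],[0,0,0.129],0.8],[[-401,-368.5,85],[0,0,0.129],0.8],[[-401,-368.5,85],[0,0,0.129],0.8],[[-401,-368.5,85],[0,0,0.129],0.8]]'
python3 - <<'E'
from h import *
p,d=camera("wrist"); c=get_calibration("wrist"); cv2.imwrite("pics/w1.png",p[:,:,::-1]); np.save("pics/w1d.npy",d)
for n,P in dict(B0=[.44,.0983,.007],Btop=[.44,.0983,.05],ga=[.5216,.3095,.003],gb=[.4256,.2958,.003],C=[.4775,.2749,.053]).items(): print(n,proj(c,P).round(1))
go([.440,.0983,.036],68)
E
```

```text
time_s: 1.48
eef_pos: [0.4401, 0.0971, 0.1596]
eef_rot: [-0.001, 0.192, 0.981, -0.001]
wrist_force: [-0.1, -0.1, 0.1]
opening: 0.797
B0 [315.5 184.9]
Btop [315.7 197.9]
ga [533.  180.3]
gb [502.3  94.9]
C [526.5 163.3]
t 1.5333 at [0.4394 0.0981 0.1596] jaw 67.9 SHIFT [ -0.6   0.6 123.6] TURN [-0.001 -0.001 -0.001] open 0.797 F [0.5 0.6 0. ]
```

View pics/w1.png

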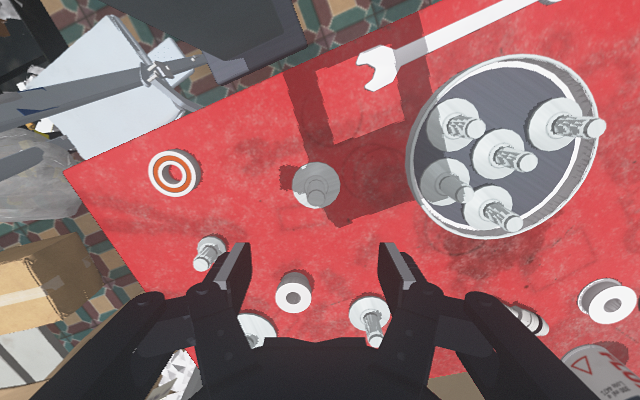

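The wrist view agrees with the measurements. Foot B's pad is at (317,185), where (315.5,185) was predicted. The centre foot's top is near (524,160), where (526,163) was predicted, and the empty places are near (540,182) and (508,92). I'll descend on B.

```bash
python3 -m jog '[[[-0.5,0.5,15],[0,0,0],0.7],[[-0.5,0.5,45],[0,0,0],0.7],[[-0.5,0.5,75],[0,0,0],0.7],[[-0.5,0.5,100],[0,0,0],0.7],[[-0.5,0.5,115],[0,0,0],0.7],[[-0.5,0.5,122],[0,0,0],0.7],[[-0.5,0.5,123.5],[0,0,0],0.7],[[-0.5,0.5,123.5],[0,0,0],0.7],[[-0.5,0.5,123.5],[0,0,0],0.7]]'
python3 - <<'E'
from h import *
p,d=camera("wrist"); c=get_calibration("wrist"); cv2.imwrite("pics/w2.png",p[100:400,150:500,::-1])
go([.440,.0983,.036],68)
E
```

```text
time_s: 2.28
eef_pos: [0.4407, 0.0988, 0.0372]
eef_rot: [0.0, 0.191, 0.982, -0.0]
wrist_force: [-0.9, -0.9, 0.2]
opening: 0.702
t 2.3333 at [0.4409 0.0986 0.0373] jaw 68.0 SHIFT [ 0.7 -0.6  1.3] TURN [-0.001  0.001 -0.001] open 0.696 F [0.3 0.3 1. ]
```

View pics/w2.png

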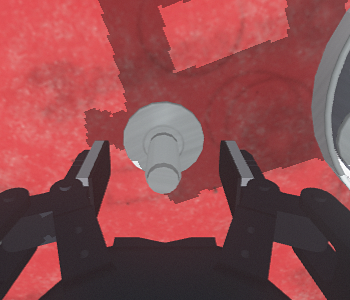

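The stem of foot B stands centred between the jaws, with its top at crop (164,180) and the jaws at about (95,165) and (232,165). I'll close.

```bash
python3 -m jog '[[[0,0,0],[0,0,0],0.4],[[0,0,0],[0,0,0],0.2],[[0,0,0],[0,0,0],0],[[0,0,0],[0,0,0],0],[[0,0,0],[0,0,0],0],[[0,0,0],[0,0,0],0],[[0,0,0],[0,0,0],0],[[0,0,0],[0,0,0],0],[[0,0,0],[0,0,0],0],[[0,0,0],[0,0,0],0]]'
python3 -m jog '[[[0,0,-3],[0,0,0],0],[[0,0,-10],[0,0,0],0],[[0,0,-25],[0,0,0],0],[[0,0,-45],[0,0,0],0],[[0,0,-60],[0,0,0],0],[[0,0,-68],[0,0,0],0],[[0,0,-70],[0,0,0],0],[[0,0,-70],[0,0,0],0]]'
python3 - <<'E'
from h import *
p,d=camera("wrist"); c=get_calibration("wrist"); cv2.imwrite("pics/w3.png",p[100:400,150:500,::-1])
go([.4256,.2958,.12],68)
E
```

```text
time_s: 3.17
eef_pos: [0.4414, 0.0985, 0.038]
eef_rot: [0.001, 0.191, 0.982, -0.0]
wrist_force: [-1.4, -1.0, 6.9]
opening: 0.187
time_s: 3.83
eef_pos: [0.4415, 0.0986, 0.1084]
eef_rot: [0.001, 0.191, 0.982, -0.0]
wrist_force: [-0.2, -0.7, -0.6]
opening: 0.188
t 3.8833 at [0.4409 0.0986 0.1076] jaw 67.9 SHIFT [ 88.2 177.  -12.5] TURN [-0.     0.001 -0.001] open 0.193 F [-0.6 -1.  -1.5]
```

View pics/w3.png

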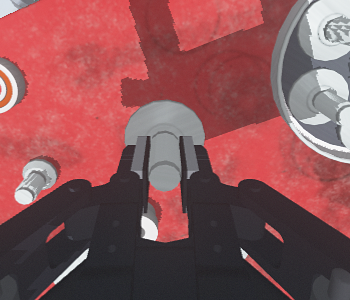

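Foot B is held upright between the pads, with an opening of 0.19. I'll carry it to above gap_b.

```bash
python3 -m jog '[[[2,4,-12],[0,0,0],0],[[7,14,-12],[0,0,0],0],[[15,30,-12],[0,0,0],0],[[26,52,-12],[0,0,0],0],[[38,76,-12],[0,0,0],0],[[50,100,-12],[0,0,0],0],[[62,124,-12],[0,0,0],0],[[73,146,-12],[0,0,0],0],[[81,163,-12],[0,0,0],0],[[86,173,-12],[0,0,0],0],[[88,177,-12],[0,0,0],0],[[88,177,-12],[0,0,0],0],[[88,177,-12],[0,0,0],0],[[88,177,-12],[0,0,0],0]]'
python3 - <<'E'
from h import *
o=get_obs(); c=get_calibration("wrist");p,d=camera("wrist"); np.save("pics/w4d.npy",d); cv2.imwrite("pics/w4.png",p[:,:,::-1]); 
t,_=camera("top"); cv2.imwrite("pics/t4.png",cv2.resize(t[200:310,240:350,::-1],None,fx=5,fy=5,interpolation=cv2.INTER_CUBIC))
s,_=camera("side"); cv2.imwrite("pics/s4.png",cv2.resize(s[150:250,220:360,::-1],None,fx=5,fy=5,interpolation=cv2.INTER_CUBIC))
for n,P in dict(ga=[.5216,.3095,.003],gb=[.4256,.2958,.003],C=[.4775,.2749,.053],n1=[.5293,.2538,.053],n3=[.4337,.2404,.053],n4=[.4701,.3298,.053]).items(): print(n,proj(c,P).round(1))
go([.4256,.2958,.12],68)
E
```

```text
time_s: 5.05
eef_pos: [0.4258, 0.2947, 0.1191]
eef_rot: [0.0, 0.192, 0.981, -0.001]
wrist_force: [-0.5, -1.2, -0.3]
opening: 0.188
ga [364.9 274.1]
gb [316.2 194.2]
C [316.7 279.7]
n1 [316.5 335.5]
n3 [254.  248.9]
n4 [379.1 249. ]
t 5.2 at [0.4261 0.2949 0.1195] jaw 67.9 SHIFT [ 0.8  0.7 -0.5] TURN [-0.001  0.001 -0.002] open 0.189 F [ 0.3 -0.4 -2.1]
```

View pics/w4.png

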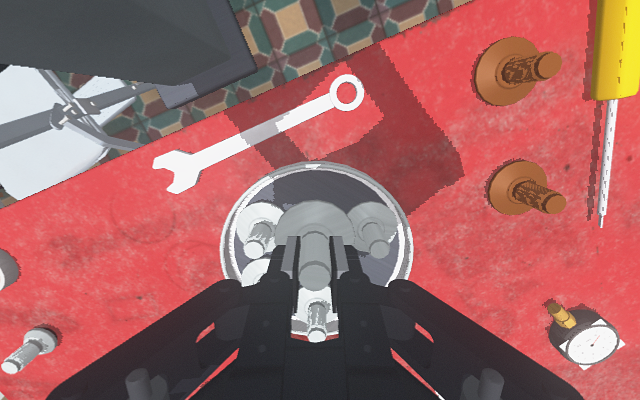

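View pics/s4.png

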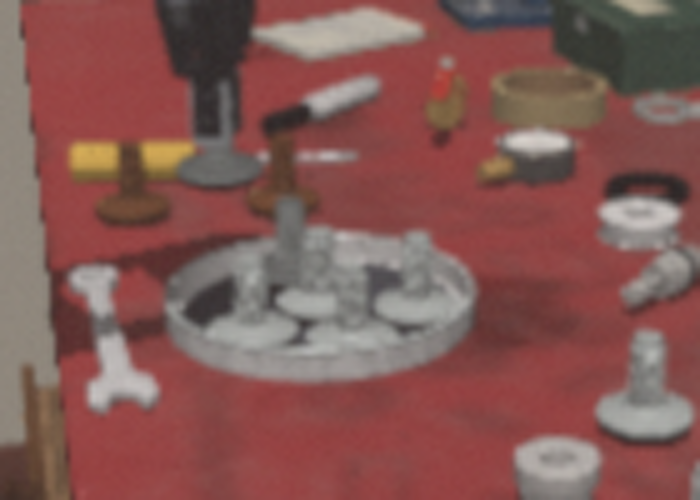

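View pics/t4.png

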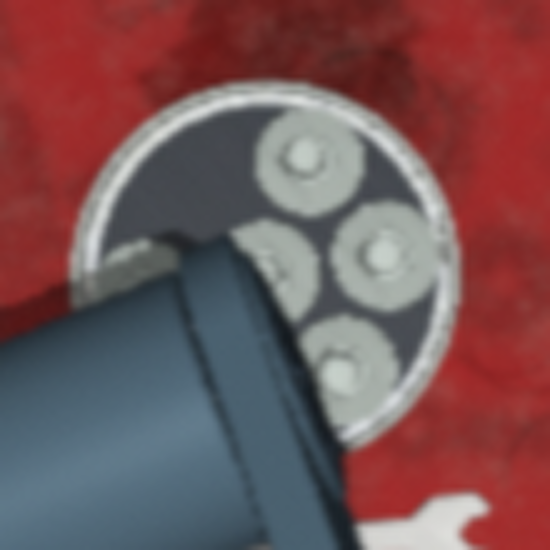

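The wrist view confirms the dish. The neighbours' stem tops are at (255,250), (378,248) and (317,336), where (254,249), (379,249) and (316.5,335.5) were predicted. The foot hangs upright over the empty place. I'll lower it slowly.

```bash
python3 -m jog '[[[0.8,0.7,6],[0,0,0],0],[[0.8,0.7,20],[0,0,0],0],[[0.8,0.7,35],[0,0,0],0],[[0.8,0.7,50],[0,0,0],0],[[0.8,0.7,61],[0,0,0],0],[[0.8,0.7,68],[0,0,0],0],[[0.8,0.7,72],[0,0,0],0],[[0.8,0.7,73],[0,0,0],0],[[0.8,0.7,73],[0,0,0],0],[[0.8,0.7,73],[0,0,0],0]]'
python3 - <<'E'
from h import *
c=get_calibration("wrist");p,d=camera("wrist"); cv2.imwrite("pics/w5.png",cv2.resize(p[100:350,170:470,::-1],None,fx=2,fy=2))
go([.4256,.2958,.041],68)
E
```

```text
time_s: 6.03
eef_pos: [0.4262, 0.296, 0.0471]
eef_rot: [0.001, 0.192, 0.981, -0.0]
wrist_force: [-0.3, -1.0, -1.4]
opening: 0.19
t 6.0833 at [0.4263 0.296  0.0472] jaw 67.9 SHIFT [ 0.5 -0.5  6.2] TURN [ 0.     0.002 -0.002] open 0.189 F [-0.4 -0.1 -0.8]
```

View pics/w5.png

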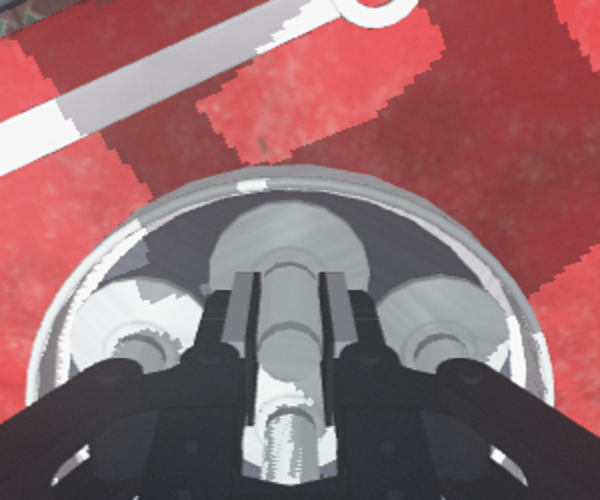

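The pad (crop (290,255)) sits midway between its neighbours and inside the wall. I'll make the last few millimetres gently.

```bash
python3 -m jog '[[[0,0,1],[0,0,0],0],[[0,0,2],[0,0,0],0],[[0,0,3],[0,0,0],0],[[0,0,4],[0,0,0],0],[[0,0,5],[0,0,0],0],[[0,0,5.5],[0,0,0],0],[[0,0,5.5],[0,0,0],0],[[0,0,5.5],[0,0,0],0]]'
```

```text
time_s: 6.75
eef_pos: [0.4263, 0.296, 0.0416]
eef_rot: [0.001, 0.192, 0.981, -0.0]
wrist_force: [0.2, 0.1, -1.6]
opening: 0.192
```

```bash
python3 -m jog '[[[0,0,0.5],[0,0,0],0],[[0,0,1],[0,0,0],0],[[0,0,1],[0,0,0],0],[[0,0,1],[0,0,0],0]]'; python3 -m jog '[[[0,0,0.5],[0,0,0],0],[[0,0,0.7],[0,0,0],0],[[0,0,0.7],[0,0,0],0],[[0,0,0.7],[0,0,0],0]]'
```

```text
time_s: 7.08
eef_pos: [0.4264, 0.296, 0.041]
eef_rot: [0.001, 0.192, 0.981, -0.0]
wrist_force: [-0.8, -2.0, 4.5]
opening: 0.184
time_s: 7.42
eef_pos: [0.4264, 0.296, 0.041]
eef_rot: [0.001, 0.192, 0.981, -0.0]
wrist_force: [-3.6, -2.1, 9.0]
opening: 0.187
```

It touches the floor at the predicted height. I'll release it, opening to about 38 mm only, and rise.

```bash
python3 -m jog '[[[0,0,-0.5],[0,0,0],0.25],[[0,0,-0.5],[0,0,0],0.32],[[0,0,-0.5],[0,0,0],0.4],[[0,0,-0.5],[0,0,0],0.44],[[0,0,-0.5],[0,0,0],0.44],[[0,0,-0.5],[0,0,0],0.44],[[0,0,-0.5],[0,0,0],0.44]]'
python3 - <<'E'
from h import *
c=get_calibration("wrist");p,d=camera("wrist"); cv2.imwrite("pics/w6.png",cv2.resize(p[100:350,170:470,::-1],None,fx=2,fy=2))
go([.4256,.2958,.041],68)
E
```

```text
time_s: 8.0
eef_pos: [0.4264, 0.296, 0.0414]
eef_rot: [0.001, 0.192, 0.981, -0.0]
wrist_force: [0.1, -0.2, -0.8]
opening: 0.445
t 8.05 at [0.4264 0.296  0.0414] jaw 67.9 SHIFT [ 0.7 -0.5  0.4] TURN [ 0.     0.002 -0.002] open 0.438 F [-0.7  0.3 -0.7]
```

View pics/w6.png

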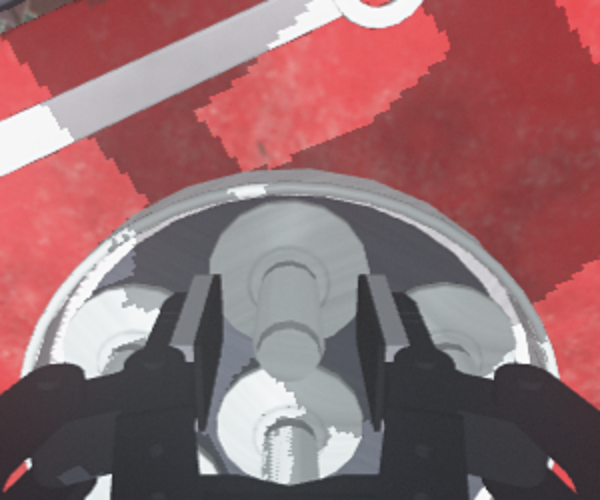

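The foot stands upright in gap_b, freed from both jaws. I'll rise straight up.

```bash
python3 -m jog '[[[0,0,-4],[0,0,0],0.44],[[0,0,-14],[0,0,0],0.44],[[0,0,-35],[0,0,0],0.44],[[0,0,-60],[0,0,0],0.44],[[0,0,-85],[0,0,0],0.44],[[0,0,-105],[0,0,0],0.6],[[0,0,-117],[0,0,0],0.8],[[0,0,-120],[0,0,0],0.8],[[0,0,-120],[0,0,0],0.8]]'
python3 - <<'E'
from h import *
go([.6115,.0972,.16],68)
go([.6115,.0972,.16],128)
E
```

```text
time_s: 8.8
eef_pos: [0.4267, 0.2963, 0.1625]
eef_rot: [0.002, 0.192, 0.981, 0.0]
wrist_force: [-0.7, 0.5, -0.1]
opening: 0.799
t 8.8 at [0.4267 0.2963 0.1625] jaw 67.9 SHIFT [-246.2 -114.9    3.3] TURN [ 0.002  0.004 -0.002] open 0.799 F [-0.7  0.5 -0.1]
t 8.8 at [0.4267 0.2963 0.1625] jaw 67.9 SHIFT [-246.2 -114.9    3.3] TURN [-1.000e-03  5.000e-03 -1.049e+00] open 0.799 F [-0.7  0.5 -0.1]
```

```bash
python3 -m jog '[[[-8,-4,0],[0,0,-0.05],0.8],[[-28,-13,0],[0,0,-0.15],0.8],[[-54,-25,0],[0,0,-0.25],0.8],[[-82,-38,0],[0,0,-0.36],0.8],[[-110,-51,0],[0,0,-0.47],0.8],[[-138,-64,2],[0,0,-0.58],0.8],[[-166,-77,3],[0,0,-0.69],0.8],[[-194,-90,3],[0,0,-0.8],0.8],[[-220,-103,3],[0,0,-0.91],0.8],[[-238,-111,3],[0,0,-1.0],0.8],[[-246,-115,3],[0,0.005,-1.049],0.8],[[-246,-115,3],[0,0.005,-1.049],0.8],[[-246,-115,3],[0,0.005,-1.049],0.8],[[-246,-115,3],[0,0.005,-1.049],0.8]]'
python3 - <<'E'
from h import *
c=get_calibration("wrist");p,d=camera("wrist"); cv2.imwrite("pics/w7.png",p[:,:,::-1])
t,td=camera("top"); cv2.imwrite("pics/t7.png",cv2.resize(t[180:310,245:395,::-1],None,fx=4,fy=4,interpolation=cv2.INTER_CUBIC))
for n,P in dict(A0=[.6115,.0972,.007],At=[.6115,.0972,.05]).items(): print(n,proj(c,P).round(1))
go([.6115,.0972,.037],128)
E
```

```text
time_s: 9.97
eef_pos: [0.61, 0.0978, 0.1588]
eef_rot: [-0.001, -0.325, 0.946, 0.0]
wrist_force: [0.2, -0.4, -0.5]
opening: 0.801
A0 [312.9 186. ]
At [312.8 199.2]
t 10.0667 at [0.6103 0.0982 0.1596] jaw 128.0 SHIFT [ -0.5  -1.6 122.6] TURN [ 0.001 -0.001 -0.   ] open 0.798 F [-0.6 -0.1  0.5]
```

View pics/w7.png

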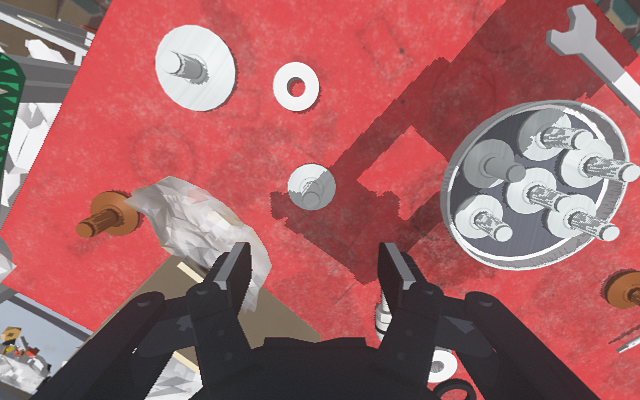

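View pics/t7.png

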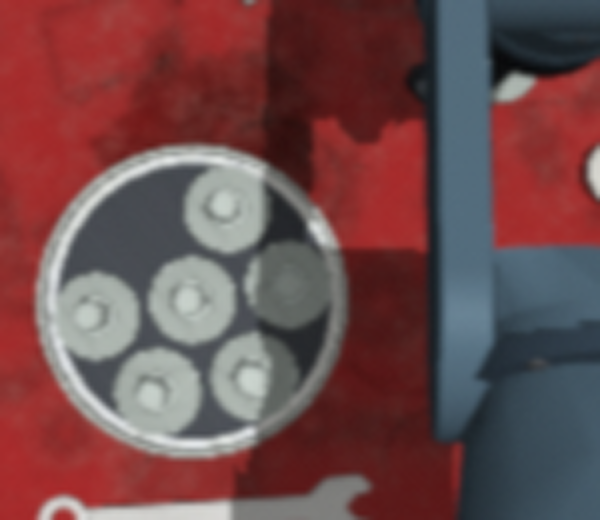

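Top crop: foot B now fills its place at (155,390), evenly spaced. Wrist view: foot A's pad is at (312,186) as predicted, and a bag lies off to the left. I'll check its clearance from the first depth image.

Run:
```python
from h import *
d=np.load("pics/top0_d.npy"); c=get_calibration("top")
P=np.array([atdepth(c,u,v,d[v,u]) for u in range(300,440,1) for v in range(110,240) if d[v,u]>0])
r=np.linalg.norm(P[:,:2]-[.6115,.0972],axis=1)
for h in(.02,.05,.08):
    k=(P[:,2]>h)&(r>.03); i=np.argmin(np.where(k,r,9)); print(h,P[i].round(3),r[i].round(3))
```

```text
0.02 [0.557 0.043 0.022] 0.077
0.05 [0.717 0.084 0.056] 0.107
0.08 [0.735 0.105 0.1  ] 0.123
```

There is enough room: nothing stands within 77 mm of A. I'll descend.

```bash
python3 -m jog '[[[-0.5,-1.5,15],[0,0,0],0.7],[[-0.5,-1.5,45],[0,0,0],0.7],[[-0.5,-1.5,75],[0,0,0],0.7],[[-0.5,-1.5,100],[0,0,0],0.7],[[-0.5,-1.5,115],[0,0,0],0.7],[[-0.5,-1.5,121],[0,0,0],0.7],[[-0.5,-1.5,122],[0,0,0],0.7],[[-0.5,-1.5,122],[0,0,0],0.7],[[-0.5,-1.5,122],[0,0,0],0.7]]'
python3 - <<'E'
from h import *
p,d=camera("wrist"); c=get_calibration("wrist"); cv2.imwrite("pics/w8.png",p[100:400,150:500,::-1])
go([.6115,.0972,.037],128)
E
```

```text
time_s: 10.82
eef_pos: [0.6125, 0.0975, 0.0392]
eef_rot: [0.0, -0.326, 0.945, -0.0]
wrist_force: [0.8, 0.0, -0.2]
opening: 0.697
t 10.8667 at [0.6127 0.0974 0.0394] jaw 128.0 SHIFT [1.1 0.5 2.4] TURN [-0.001  0.001  0.   ] open 0.698 F [-0.4 -0.3 -0.1]
```

View pics/w8.png

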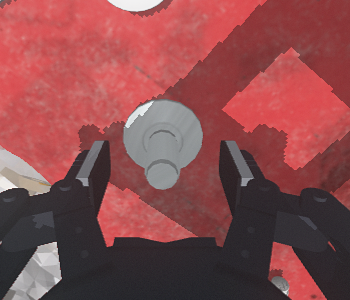

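The stem is centred between the jaws at crop (162,170). I'll go 2 mm lower and close.

```bash
python3 -m jog '[[[1,0.3,2.5],[0,0,0],0.5],[[1,0.3,2.5],[0,0,0],0.4],[[1,0.3,2.5],[0,0,0],0.2],[[1,0.3,2.5],[0,0,0],0],[[1,0.3,2.5],[0,0,0],0],[[1,0.3,2.5],[0,0,0],0],[[1,0.3,2.5],[0,0,0],0],[[1,0.3,2.5],[0,0,0],0],[[1,0.3,2.5],[0,0,0],0],[[1,0.3,2.5],[0,0,0],0],[[1,0.3,2.5],[0,0,0],0]]'
python3 -m jog '[[[0,0,-3],[0,0,0],0],[[0,0,-10],[0,0,0],0],[[0,0,-25],[0,0,0],0],[[0,0,-45],[0,0,0],0],[[0,0,-65],[0,0,0],0],[[0,0,-78],[0,0,0],0],[[0,0,-82],[0,0,0],0],[[0,0,-82],[0,0,0],0]]'
python3 - <<'E'
from h import *
p,d=camera("wrist"); c=get_calibration("wrist"); cv2.imwrite("pics/w9.png",p[100:400,150:500,::-1])
go([.5216,.3095,.12],128)
E
```

```text
time_s: 11.78
eef_pos: [0.6121, 0.097, 0.0375]
eef_rot: [0.001, -0.326, 0.945, -0.001]
wrist_force: [-1.7, -0.9, 5.5]
opening: 0.188
time_s: 12.45
eef_pos: [0.6128, 0.097, 0.1209]
eef_rot: [0.002, -0.326, 0.945, -0.001]
wrist_force: [0.1, -0.6, -1.6]
opening: 0.191
t 12.5 at [0.6119 0.097  0.1195] jaw 128.0 SHIFT [-59.7 223.   -0.8] TURN [-0.002  0.002  0.   ] open 0.19 F [ 0.1  0.2 -1.2]
```

View pics/w9.png

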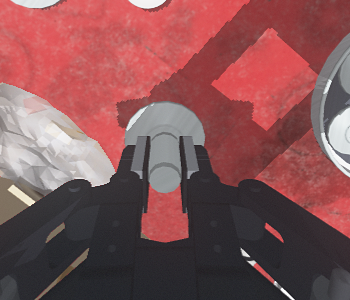

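Foot A is held upright. I'll carry it to above gap_a.

```bash
python3 -m jog '[[[-1,4,-1],[0,0,0],0],[[-4,15,-1],[0,0,0],0],[[-9,33,-1],[0,0,0],0],[[-16,58,-1],[0,0,0],0],[[-23,86,-1],[0,0,0],0],[[-30,114,-1],[0,0,0],0],[[-38,142,-1],[0,0,0],0],[[-45,169,-1],[0,0,0],0],[[-52,193,-1],[0,0,0],0],[[-57,211,-1],[0,0,0],0],[[-59,220,-1],[0,0,0],0],[[-60,223,-1],[0,0,0],0],[[-60,223,-1],[0,0,0],0],[[-60,223,-1],[0,0,0],0],[[-60,223,-1],[0,0,0],0]]'
python3 - <<'E'
from h import *
c=get_calibration("wrist");p,d=camera("wrist"); cv2.imwrite("pics/w10.png",p[:,:,::-1]); 
for n,P in dict(ga=[.5216,.3095,.003],gb=[.4256,.2958,.053],C=[.4775,.2749,.053],n1=[.5293,.2538,.053],n3=[.4337,.2404,.053],n4=[.4701,.3298,.053]).items(): print(n,proj(c,P).round(1))
go([.5216,.3095,.0405],128)
E
```

```text
time_s: 13.75
eef_pos: [0.5223, 0.3087, 0.12]
eef_rot: [0.001, -0.325, 0.946, -0.001]
wrist_force: [-0.6, 0.4, -1.8]
opening: 0.188
ga [316.1 195. ]
gb [390.4  95.9]
C [316.3 139.5]
n1 [248.4 179. ]
n3 [316.   48.9]
n4 [383.2 179. ]
t 13.8 at [0.5224 0.3086 0.1201] jaw 127.9 SHIFT [ 0.2  1.4 79.6] TURN [-0.002  0.002 -0.001] open 0.19 F [ 0.1  0.4 -0.9]
```

View pics/w10.png

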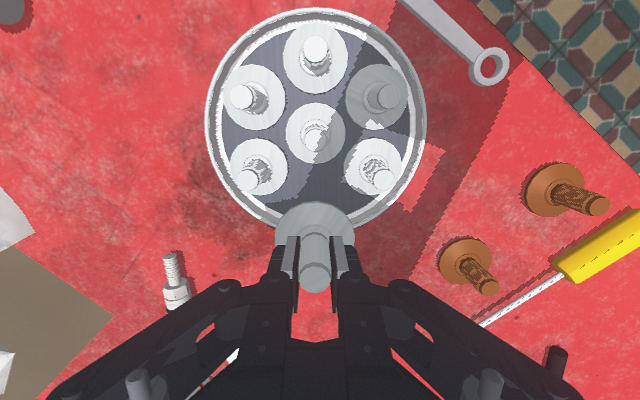

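Everything lines up. The neighbours' stem tops are at (249,178) and (381,178), where (248,179) and (383,179) were predicted. Foot B, at (388,95), mirrors its counterpart. I'll lower A.

```bash
python3 -m jog '[[[0.2,1.4,6],[0,0,0],0],[[0.2,1.4,20],[0,0,0],0],[[0.2,1.4,35],[0,0,0],0],[[0.2,1.4,50],[0,0,0],0],[[0.2,1.4,61],[0,0,0],0],[[0.2,1.4,68],[0,0,0],0],[[0.2,1.4,72],[0,0,0],0],[[0.2,1.4,74],[0,0,0],0],[[0.2,1.4,74],[0,0,0],0],[[0.2,1.4,74],[0,0,0],0]]'
python3 - <<'E'
from h import *
c=get_calibration("wrist");p,d=camera("wrist"); cv2.imwrite("pics/w11.png",cv2.resize(p[50:350,170:470,::-1],None,fx=2,fy=2))
go([.5216,.3095,.0405],128)
E
```

```text
time_s: 14.63
eef_pos: [0.5221, 0.3097, 0.0467]
eef_rot: [0.002, -0.325, 0.946, -0.001]
wrist_force: [0.7, -1.1, -1.6]
opening: 0.189
t 14.6833 at [0.5222 0.3098 0.0469] jaw 127.9 SHIFT [0.6 0.1 6.4] TURN [-0.003  0.003 -0.001] open 0.187 F [ 0.1 -0.4 -0.9]
```

View pics/w11.png

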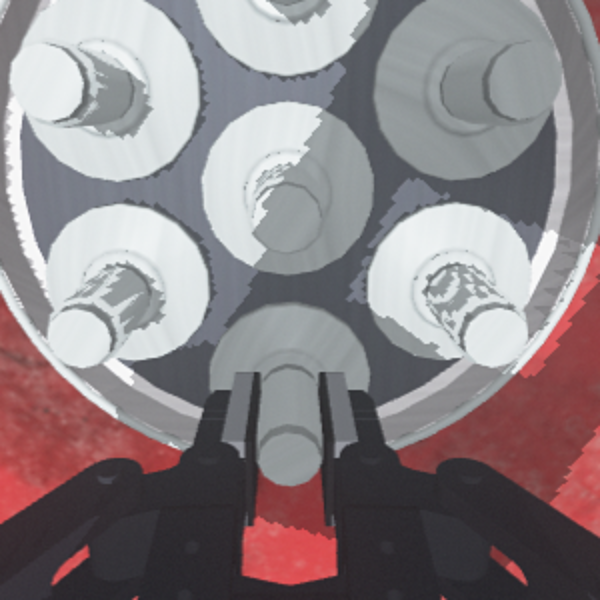

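The pad at crop (290,350) fits between its neighbours and the wall with dark gaps all round. I'll do the final lowering.

```bash
python3 -m jog '[[[0.5,0,1],[0,0,0],0],[[0.5,0,2],[0,0,0],0],[[0.5,0,3],[0,0,0],0],[[0.5,0,4],[0,0,0],0],[[0.5,0,5],[0,0,0],0],[[0.5,0,6],[0,0,0],0],[[0.5,0,6],[0,0,0],0],[[0.5,0,6],[0,0,0],0]]'
```

```text
time_s: 15.35
eef_pos: [0.5217, 0.3095, 0.0408]
eef_rot: [0.002, -0.325, 0.946, -0.001]
wrist_force: [0.1, 0.6, 0.3]
opening: 0.188
```

```bash
python3 -m jog '[[[0,0,0.5],[0,0,0],0],[[0,0,0.8],[0,0,0],0],[[0,0,0.8],[0,0,0],0],[[0,0,0.8],[0,0,0],0]]'
```

```text
time_s: 15.68
eef_pos: [0.522, 0.3095, 0.0406]
eef_rot: [0.002, -0.325, 0.946, -0.001]
wrist_force: [-1.6, -0.8, 4.9]
opening: 0.19
```

It has touched the floor. I'll release it and take a look.

```bash
python3 -m jog '[[[0,0,-0.5],[0,0,0],0.25],[[0,0,-0.5],[0,0,0],0.32],[[0,0,-0.5],[0,0,0],0.4],[[0,0,-0.5],[0,0,0],0.44],[[0,0,-0.5],[0,0,0],0.44],[[0,0,-0.5],[0,0,0],0.44],[[0,0,-0.5],[0,0,0],0.44]]'
python3 - <<'E'
from h import *
p,d=camera("wrist"); cv2.imwrite("pics/w12.png",cv2.resize(p[50:350,170:470,::-1],None,fx=2,fy=2))
E
```

```text
time_s: 16.27
eef_pos: [0.5219, 0.3095, 0.0409]
eef_rot: [0.002, -0.325, 0.946, -0.001]
wrist_force: [0.7, -0.3, 0.5]
opening: 0.442
```

View pics/w12.png

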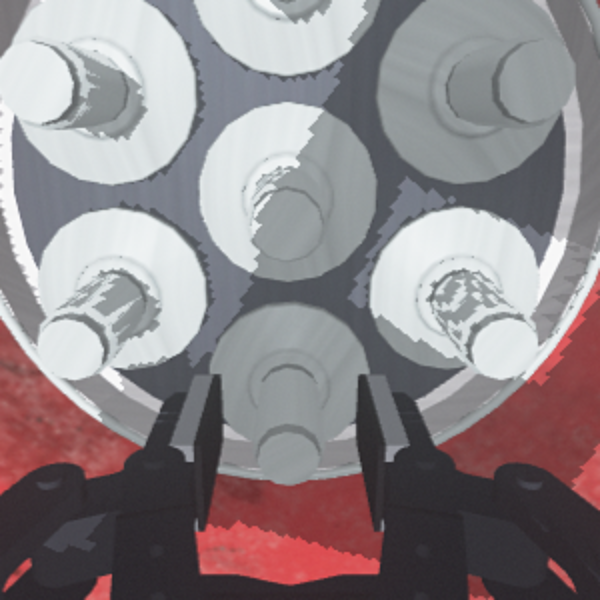

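Foot A is free and upright between the opened jaws. I'll rise, move clear and check.

```bash
python3 -m jog '[[[0,0,-4],[0,0,0],0.44],[[0,0,-14],[0,0,0],0.44],[[0,0,-35],[0,0,0],0.44],[[0,0,-60],[0,0,0],0.44],[[0,0,-85],[0,0,0],0.44],[[0,0,-110],[0,0,0],0.44],[[0,-10,-130],[0,0,0],0.44],[[0,-40,-140],[0,0,0],0.44],[[0,-75,-140],[0,0,0],0.44],[[0,-110,-140],[0,0,0],0.44],[[0,-145,-140],[0,0,0],0.44],[[0,-180,-140],[0,0,0],0.44],[[0,-205,-140],[0,0,0],0.44],[[0,-215,-140],[0,0,0],0.44],[[0,-215,-140],[0,0,0],0.44],[[0,-215,-140],[0,0,0],0.44]]'
python3 - <<'E'
from h import *
c=get_calibration("wrist");p,d=camera("wrist"); cv2.imwrite("pics/w13.png",p[:,:,::-1])
t,td=camera("top"); cv2.imwrite("pics/t13.png",cv2.resize(t[200:310,240:350,::-1],None,fx=5,fy=5,interpolation=cv2.INTER_CUBIC))
s,sd=camera("side"); cv2.imwrite("pics/s13.png",cv2.resize(s[170:240,230:330,::-1],None,fx=7,fy=7,interpolation=cv2.INTER_CUBIC))
ct=get_calibration("top")
for n,P in dict(ga=[.5216,.3095],gb=[.4256,.2958],C=[.4775,.2749]).items():
    for z in (.012,.053):
        a=proj(ct,[*P,z]); b=proj(get_calibration("side"),[*P,z])
        print(n,z,"topcrop",((a-[240,200]+.5)*5).round(0),"sidecrop",((b-[230,170]+.5)*7).round(0))
E
```

```text
time_s: 17.65
eef_pos: [0.6531, 0.1403, 0.1818]
eef_rot: [0.002, -0.325, 0.946, -0.0]
wrist_force: [0.6, -0.1, 0.5]
opening: 0.445
ga 0.012 topcrop [191. 179.] sidecrop [468. 237.]
ga 0.053 topcrop [182. 175.] sidecrop [467. 146.]
gb 0.012 topcrop [224. 389.] sidecrop [246. 269.]
gb 0.053 topcrop [216. 393.] sidecrop [242. 176.]
C 0.012 topcrop [268. 273.] sidecrop [379. 277.]
C 0.053 topcrop [261. 273.] sidecrop [377. 183.]
```

View pics/t13.png

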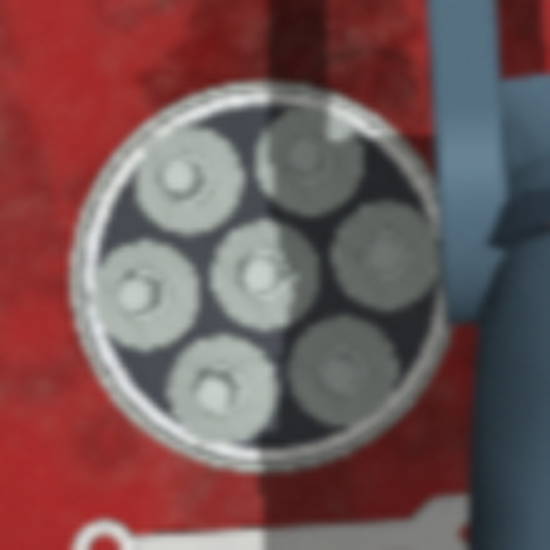

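View pics/s13.png

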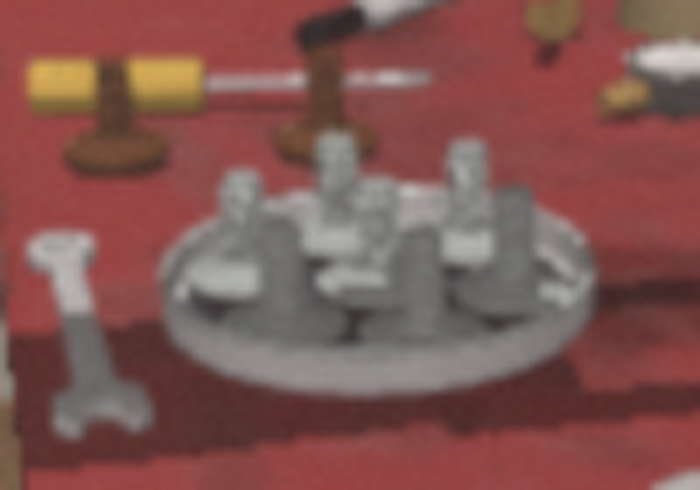

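Both views show the ring complete. In the top crop the pads are at (190,180) and (222,390), where (191,179) and (224,389) were predicted. In the side crop the stem tops are at (467,146) and (242,178), where (467,146) and (242,176) were predicted. So both feet are upright at floor height, and the gripper is clear. I'll hand in.

```bash
python3 -c "
from bench import *
print(abs(get_obs()['dq']).max()); print(hand_in())"
```

```text
0.004093545990596516
the job is handed in; nothing more can be done
None
```

I set the two matching 50 mm feet into the two empty places in the dish and handed the job in at about 18 s of the 58 s allowed. The one at (0.44, 0.10) went into gap_b and the one at (0.61, 0.10) into gap_a. Each was lowered until it touched the floor before I let go, and the force at contact stayed under about 10 N.

The last top and side views put both pads and stem tops within about 1 mm of the predicted positions. Both feet stood upright at floor height with the gripper clear, and no check failed or disagreed. One early reading, from the first two-view measurement, put the stem top of the first foot about 5 mm below the stated 50 mm. I took that as a picking error, since the depth image read 52 mm and it touched the floor at the expected height. `hand_in()` gives no verdict.

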